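# Put the carver's tools back in their trays

## Task

Clear the stone carver's bench: put the two point chisels (yellow grips) in the yellow tray, the two flat chisels (blue grips) in the blue tray and the green rubbing block in the green tray. Lay everything flat and lengthwise, wholly inside its tray, the two chisels of a pair side by side. Leave the half-carved sandstone piece where it lies.

Things in the scene. Friction and masses are not known exactly. Their poses are not given: they have to be found in the camera images.
- point_bare: Point chisel with a bare steel head (20 mm round) and a tapering pointed end. Loose, 150 mm long, about 160 g. It rests on, and is held by, a square yellow grip sleeve round its middle: 64 mm long, 26 wide, 26 high; 12 mm round steel shank beyond both ends. Origin on the axis at mid-length (middle of the sleeve), 13 mm above its support; x along it from head to working end, z up.
- point_capped: Point chisel with a red head (20 mm round) and a tapering pointed end. Loose, 150 mm long, about 160 g. It rests on, and is held by, a square yellow grip sleeve round its middle: 64 mm long, 26 wide, 26 high; 12 mm round steel shank beyond both ends. Origin on the axis at mid-length (middle of the sleeve), 13 mm above its support; x along it from head to working end, z up.
- flat_wide: Flat chisel with a wide blade (32 mm wide, 5 mm thick) and a 20 mm round steel head. Loose, 150 mm long, about 160 g. It rests on, and is held by, a square blue grip sleeve round its middle: 64 mm long, 26 wide, 26 high; 12 mm round steel shank beyond both ends. Origin on the axis at mid-length (middle of the sleeve), 13 mm above its support; x along it from head to working end, z up.
- flat_narrow: Flat chisel with a narrow blade (18 mm wide, 5 mm thick) and a 20 mm round steel head. Loose, 150 mm long, about 160 g. It rests on, and is held by, a square blue grip sleeve round its middle: 64 mm long, 26 wide, 26 high; 12 mm round steel shank beyond both ends. Origin on the axis at mid-length (middle of the sleeve), 13 mm above its support; x along it from head to working end, z up.
- rubbing_block: Loose dark green abrasive rubbing block, 90 mm long (x), 40 mm wide (y), 28 mm high, about 280 g. Origin at the centre of its underside; z up.
- carving: Loose half-carved piece of pinkish sandstone, 90 by 90 mm and 48 mm high, with a small six-petalled flower on top, about 750 g; it stands among the tools and is to be left alone. Origin at the centre of its underside; z up.
- tray_yellow: Fixed shallow tray, yellow floor, dark wooden rim, for the point chisels. Inside 180 x 116 mm, outside 188 x 124; floor 4 mm and rim 13 mm above the bench. Origin under its centre at bench height; y along its length, x across, z up. Two chisels lie well in it lengthwise with their axes 30 mm either side of its middle.
- tray_blue: Fixed shallow tray, blue floor, dark wooden rim, for the flat chisels. Inside 180 x 116 mm, outside 188 x 124; floor 4 mm and rim 13 mm above the bench. Origin under its centre at bench height; y along its length, x across, z up. Two chisels lie well in it lengthwise with their axes 30 mm either side of its middle.
- tray_green: Fixed shallow tray, green floor, dark wooden rim, for the rubbing block. Inside 180 x 116 mm, outside 188 x 124; floor 4 mm and rim 13 mm above the bench. Origin under its centre at bench height; y along its length, x across, z up. The block lies well in its middle, lengthwise.

How it is judged:
At the end, for the whole second after the job is handed in: All tools rest, released, on the floor of their own trays (5 mm), level within 7 deg and lengthwise within 15 deg; off the tray's middle at most 48 mm across and 18 mm along for chisels, 40 and 46 mm for the block. The sandstone piece is within 15 mm of its start (x of point_bare in the frame of tray_yellow between -0.048 and 0.048 m and y of point_bare in the frame of tray_yellow between -0.018 and 0.018 m and z of point_bare in the frame of tray_yellow between 0.012 and 0.022 m and angle between the x axis of each of point_bare, point_capped and the y axis of tray_yellow, either way round below 0.26 rad and angle between point_bare's own x axis and vertical between 1.45 and 1.69 rad and linear speed of each of point_bare, point_capped, flat_wide, flat_narrow, rubbing_block below 0.02 m/s and angular speed of each of point_bare, point_capped, flat_wide, flat_narrow, rubbing_block below 0.2 rad/s and x of point_capped in the frame of tray_yellow between -0.048 and 0.048 m and y of point_capped in the frame of tray_yellow between -0.018 and 0.018 m and z of point_capped in the frame of tray_yellow between 0.012 and 0.022 m and angle between point_capped's own x axis and vertical between 1.45 and 1.69 rad and x of flat_wide in the frame of tray_blue between -0.048 and 0.048 m and y of flat_wide in the frame of tray_blue between -0.018 and 0.018 m and z of flat_wide in the frame of tray_blue between 0.012 and 0.022 m and angle between the x axis of each of flat_wide, flat_narrow and the y axis of tray_blue, either way round below 0.26 rad and angle between flat_wide's own x axis and vertical between 1.45 and 1.69 rad and x of flat_narrow in the frame of tray_blue between -0.048 and 0.048 m and y of flat_narrow in the frame of tray_blue between -0.018 and 0.018 m and z of flat_narrow in the frame of tray_blue between 0.012 and 0.022 m and angle between flat_narrow's own x axis and vertical between 1.45 and 1.69 rad and x of rubbing_block in the frame of tray_green between -0.04 and 0.04 m and y of rubbing_block in the frame of tray_green between -0.046 and 0.046 m and z of rubbing_block in the frame of tray_green between -0.001 and 0.009 m and angle between the x axis of rubbing_block and the y axis of tray_green, either way round below 0.26 rad and angle between rubbing_block's own x axis and vertical between 1.45 and 1.69 rad and distance of carving from where it was at the start of the episode below 0.015 m); the robot touches nothing.
It fails at once if the half-carved sandstone piece is shifted by more than 15 mm (distance of carving from where it was at the start of the episode above 0.015 m).
It also fails if it takes over 122 s, if anything falls off the work surface, if the arm or the gripper's body presses on something with over 40 N, if the wrist force passes 120 N, or if a joint passes its speed limit or range.

## Robot

A 6-joint arm with a two-finger parallel gripper is mounted at the origin on the work surface. World frame = base frame: x ahead of the robot, y to its left, z up, the work surface at z = 0. Lengths are in m, angles in rad, forces in N, time in s.
With the tool pointing down it reaches from about 0.3 to 0.775 m from the base axis. Payload 14.6 kg.
Tool frame: the origin (TCP) lies at the very end of the fingers, on their centre line; the grasp point (between the pads) lies 19 mm behind it; z points along the fingers, y is the line along which they close (so a half turn about z gives the same grasp; the last joint's range is limited). The gripper opens to 85 mm and grips with 20 to 120 N. Pads are 22 mm wide; open, the fingers measure 114 mm over their backs; the gripper's body (76 mm by 85 mm) begins 54 mm behind the grasp point. The pads swing forward as they close: fully open they stand 13 mm farther back than shut.
Start: joints at [1.068, 0.3, 1.521, -0, 1.321, -0.067], TCP at [0.232, 0.499, 0.231] pointing down, gripper open.
Joint ranges: [-3.03, 3.03], [-0.79, 2.21], [0.23, 2.52], [-1.04, 4.18], [0, 3.07], [-2.55, 2.55]. Speed limits (rad/s): [2.22, 2.22, 2.57, 3.14, 3.14, 3.14].

## Interface

Orientations are given as [roll, pitch, yaw] about the fixed x, y, z axes, in that order (R = Rz(yaw) Ry(pitch) Rx(roll)).
In Python, from station import arm, vision gives the robot as it stands.
- The arm moves only by the shell command python3 -m handwheel 'ROWS'. ROWS is JSON, a list of rows, each an object with "delta_pos": the shift along the tool's x, y, z in cm, a list of three; "spin": the turn about the tool's z in rad; "fingers": the finger opening in cm, from 0 to 8.54. In form: [{"delta_pos": [dx, dy, dz], "spin": spin, "fingers": fingers}, ...]. A call has exactly 5 rows; each row is the pose to reach, as a shift and turn from the pose commanded when the call began, along the tool's axes at that moment; what a row does not reach only later rows make up. A row lasts 1/8 s, in which the tool goes at most 62.5 mm and 10.7 degrees, less where a joint would pass 70% of its speed; a pose out of reach is approached as far as the arm can. A call with a gripper value outside its range is refused whole. The fingers move at their own pace and stop on an object; the grip force is fixed at half the most. Time passes only in rows, so rows that repeat a pose let the fingers close, or fill a call up. It gives the time, the measured TCP pose, the force, the opening and the grip force at its end, in the units of the state.
- arm.get_state(): the state, without advancing time (a new reading comes with each control period).
- vision.capture(name): name is "scene" or "top" or "wrist"; returns a dict with "pixels" (400x640x3 uint8, red, green, blue), "camera_matrix" (3x3 intrinsics, pixels), "k1" (the pictures are not rectified: a ray, as slopes to the right and down, at radius r is drawn at 1 + k1 r^2 times it, then the intrinsics apply), "extrinsics" (4x4, takes a point from camera to world coordinates); the wrist camera has in their place "T_tool_cam" (4x4, takes a point from camera to tool coordinates, whose origin is the TCP and whose axes are the flange's). Camera axes: x right, y up, looking along -z (the intrinsics and any distortion apply to the point x, -y, -z); pixel columns grow to the right and rows downward; lengths in m; the calibration is good to about 2 mm. A picture is of the moment at which its call begins: read the wrist's pose just before it. There is no depth.
- arm.finish_job(): hands the job in; it is judged then, once.
The state is a dict: "clock": time; "q": joint angles; "qvel": joint speeds; "tau": joint torques, N m; "ee_pos": TCP position; "tool_rot": TCP orientation; "force": force on the tool from outside, world axes, zero at the start; "wrist_torque": the same for the moment, N m; "width": finger opening in m; "grip_force": force on a finger pad.
Only numpy, scipy, OpenCV 4.12 (cv2) and the standard library are available. Lean on these libraries where they do the work, as an engineer would, in place of code of your own. Each camera call takes 0.05 s, during which the arm holds its last target. There are 200 camera calls.

## Working session

There is one attempt and no reset: what is moved stays moved. The work goes in short steps, Python scripts to look and compute and a shell command to move; the robot and the scene stay as the last step left them, time stands still between calls to the robot, and variables do not carry over. Pictures are saved under pics/ and viewed, at most 16 in all, crops included, and the job is handed in when it is done.

```bash
ls; mkdir -p pics
cat > h.py <<'E'
import numpy as np, cv2
from station import arm, vision
from scipy.spatial.transform import Rotation as R
def snap(n,f):
    s=arm.get_state(); c=vision.capture(n); cv2.imwrite('pics/'+f,cv2.cvtColor(np.asarray(c['pixels'],np.uint8),cv2.COLOR_RGB2BGR))
    K=np.array(c['camera_matrix']); 
    if n=='wrist':
        T=np.eye(4);T[:3,:3]=R.from_euler('xyz',s['tool_rot']).as_matrix();T[:3,3]=s['ee_pos'];E=T@np.array(c['T_tool_cam'])
    else: E=np.array(c['extrinsics'])
    np.savez('pics/'+f+'.npz',K=K,E=E,k1=c['k1']); return s
def pt(f,uv,z):
    d=np.load('pics/'+f+'.npz');K,E,k1=d['K'],d['E'],float(d['k1'])
    p=np.array([(uv[0]-K[0,2])/K[0,0],(uv[1]-K[1,2])/K[1,1]])
    q=p.copy()
    for _ in range(30): q=p/(1+k1*(q@q))
    r=E[:3,:3]@np.array([q[0],-q[1],-1]); o=E[:3,3]
    return o+r*(z-o[2])/r[2]
E
python3 - <<'E'
from h import *
s=snap('top','top1.png');snap('scene','scene1.png')
print(s)
for n in('top1','scene1'):
    d=np.load(f'pics/{n}.png.npz');print(d['E'],d['K'],d['k1'])
E
```

```text
pics
{'clock': 0.0, 'q': array([ 1.06840435e+00,  3.00472299e-01,  1.52159092e+00,  4.06572300e-06,
        1.32071244e+00, -6.66144372e-02]), 'qvel': array([ 1.22345076e-03, -2.01174870e-04, -5.51305139e-04,  2.72301293e-06,
        6.96189717e-04,  6.81564360e-04]), 'tau': array([-1.13591541e-03, -5.43501806e+01, -3.61799777e+01, -5.92271567e-05,
        4.01130645e-03,  3.47648574e-05]), 'ee_pos': array([0.23205657, 0.49838305, 0.2307165 ]), 'tool_rot': array([-3.14041253e+00, -8.26763375e-05,  2.70581405e+00]), 'force': array([-0.50478553, -0.44475778, -0.33948872]), 'wrist_torque': array([ 0.04700831, -0.00139193,  0.02881876]), 'grip_force': 0.0, 'width': 0.08512525887529707}
[[ 0.02520039  0.9906837  -0.13383107  0.37183105]
 [-0.99959447  0.02674716  0.00977204  0.0087519 ]
 [ 0.0132606   0.13353054  0.99095598  1.04492354]
 [ 0.          0.          0.          1.        ]] [[452.14595856   0.         326.74804281]
 [  0.         452.14595856 202.39207426]
 [  0.           0.           1.        ]] -0.08280439589245862
[[ 0.87868124 -0.33685797  0.33829866  0.77021019]
 [ 0.47695974  0.58867908 -0.65266098 -0.50658621]
 [ 0.02070471  0.7348358   0.67792895  0.58329348]
 [ 0.          0.          0.          1.        ]] [[380.96304275   0.         316.86983583]
 [  0.         380.96304275 197.68099306]
 [  0.           0.           1.        ]] -0.0028706621258674367
```

View pics/top1.png

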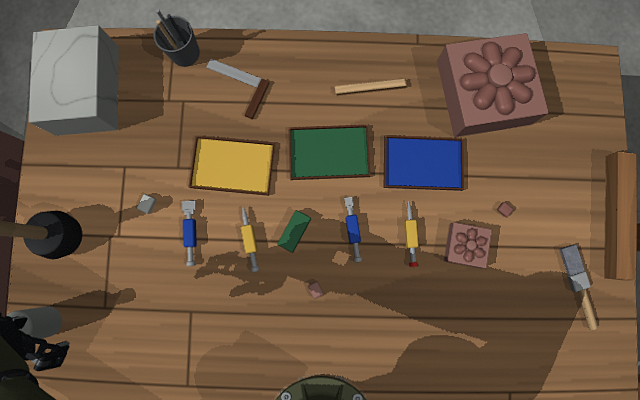

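View pics/scene1.png

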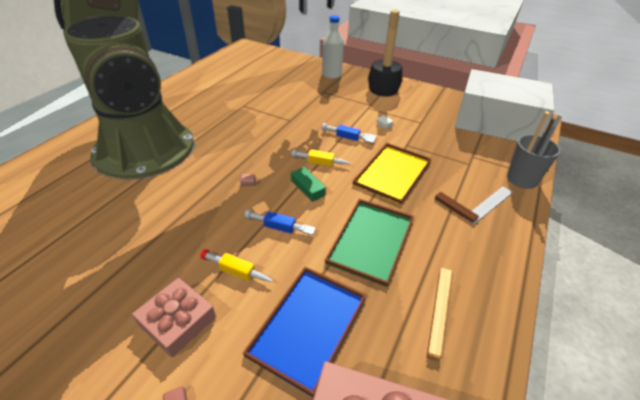

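The top view shows, left to right: blue wide flat (189,233), yellow bare point (249,238), green block (294,231), blue narrow flat (352,228), yellow red-headed point (411,235) and the carving (470,243). The trays are yellow (234,165), green (331,152) and blue (424,162). The scene view agrees. Next, an enlarged crop.

Run:
```python
import cv2
a=cv2.imread('pics/top1.png')
cv2.imwrite('pics/c1.png',cv2.resize(a[120:280,170:330],None,fx=3.75,fy=3.75,interpolation=cv2.INTER_CUBIC))
cv2.imwrite('pics/c2.png',cv2.resize(a[120:280,320:480],None,fx=3.75,fy=3.75,interpolation=cv2.INTER_CUBIC))
```

```text
(no output)
```

View pics/c1.png

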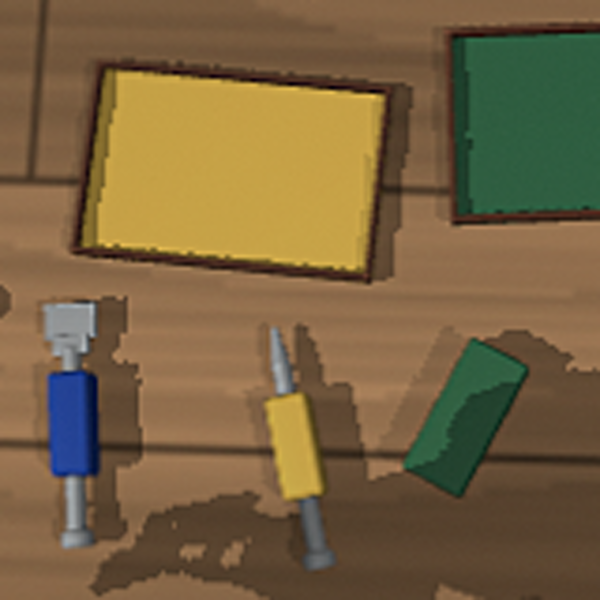

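View pics/c2.png

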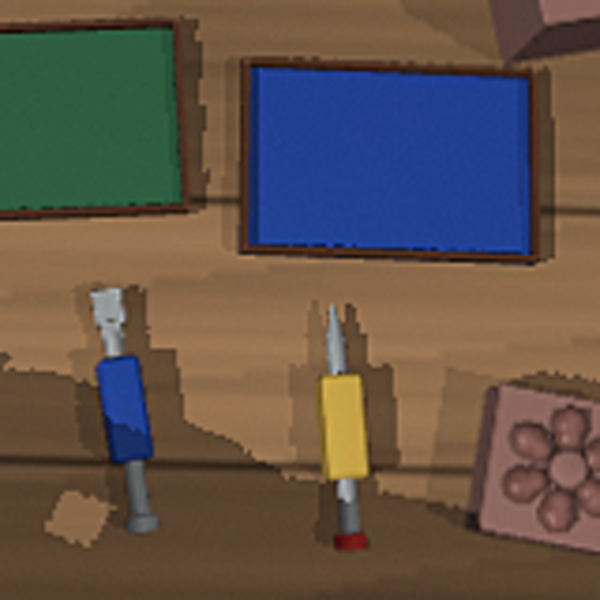

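Crop readings: the tool ends, sleeve centres, block corners and tray rim corners are all clear. I'll convert them to world coordinates.

```bash
cat > m.py <<'E'
from h import *
def P(c,X,Y,z): 
    o=(170,120) if c==1 else (320,120)
    return pt('top1.png',((X+.5)/3.75-.5+o[0],(Y+.5)/3.75-.5+o[1]),z)
tools=dict(wide=(1,(76,538),(69,304),(74,424)),bare=(1,(318,562),(275,328),(295,446)),narrow=(2,(143,522),(106,290),(125,409)),capped=(2,(351,541),(333,306),(344,427)))
for k,(c,h,t,m) in tools.items():
    a=P(c,*h,.013);b=P(c,*t,.013);d=b-a;s=P(c,*m,.022)
    print(k,'mid',((a+b)/2)[:2].round(4),'sleeve',s[:2].round(4),'len',np.linalg.norm(d).round(4),'yaw',np.degrees(np.arctan2(d[1],d[0])).round(1))
def box(k,cs,z):
    p=[P(*c,z)[:2] for c in cs];print(k,np.mean(p,0).round(4),'sides',[round(float(np.linalg.norm(p[i]-p[i-1])),4) for i in range(4)],'dirs',[round(float(np.degrees(np.arctan2(*(p[i]-p[i-1])[::-1]))),1) for i in range(4)])
box('block',[(1,473,339),(1,528,370),(1,460,496),(1,405,466)],.028)
box('ty',[(1,101,64),(1,392,88),(1,370,282),(1,73,251)],.013)
box('tg',[(1,447,31),(2,180,20),(2,189,210),(1,453,222)],.013)
box('tb',[(2,244,60),(2,536,70),(2,537,263),(2,240,251)],.013)
print(P(2,497,386,.048),P(2,478,520,.048))
E
python3 m.py
```

```text
wide mid [0.435  0.3128] sleeve [0.4321 0.3089] len 0.1435 yaw 5.3
bare mid [0.4244 0.1746] sleeve [0.4227 0.1739] len 0.1452 yaw 13.0
narrow mid [ 0.4545 -0.0625] sleeve [ 0.4514 -0.0623] len 0.1436 yaw 10.1
capped mid [ 0.4471 -0.1962] sleeve [ 0.4438 -0.1956] len 0.1443 yaw 4.6
block [0.4424 0.0706] sides [0.0864, 0.0382, 0.0856, 0.0375] dirs [-26.2, -117.9, 153.4, 63.1]
ty [0.5931 0.2221] sides [0.1201, 0.1846, 0.1234, 0.1859] dirs [-4.5, -93.5, 176.1, 85.5]
tg [ 0.6314 -0.0044] sides [0.1223, 0.1865, 0.1222, 0.1851] dirs [3.9, -86.1, -176.7, 93.9]
tb [ 0.6123 -0.2266] sides [0.1221, 0.1865, 0.1242, 0.1864] dirs [-0.8, -90.0, 179.2, 89.3]
[ 0.46855658 -0.28241571  0.048     ] [ 0.38890588 -0.27037243  0.048     ]
```

```bash
cat > plan.py <<'E'
# usage: plan(start or None, [(x,y,z,yawdeg),...]) -> delta cm in tool axes of previous waypoint, spin
from h import *
def plan(wps,start=None):
    if start is None:
        s=arm.get_state();p=np.array(s['ee_pos']);M=R.from_euler('xyz',s['tool_rot'])
        print('now',s['clock'],p.round(4),np.degrees(s['tool_rot']).round(2),'w',round(s['width'],4))
        yaw=s['tool_rot'][2]
    for w in wps:
        d=M.inv().apply(np.array(w[:3])-p)*100; dy=(np.radians(w[3])-yaw+np.pi)%(2*np.pi)-np.pi
        print(w,'->',d.round(2),'spin',round(-dy,3))
        p=np.array(w[:3]);yaw=np.radians(w[3]);M=R.from_euler('xyz',[np.pi,0,yaw])
E
python3 - <<'E'
from plan import *
plan([(.4335,.310,.14,185.3)])
E
```

```text
now 0.1 [0.2321 0.4984 0.2308] [-179.94   -0.    155.03] w 0.0853
(0.4335, 0.31, 0.14, 185.3) -> [-26.21  -8.57   9.08] spin -0.528
```

```bash
python3 -m handwheel '[{"delta_pos":[-26.2,-8.6,9.1],"spin":-0.53,"fingers":5},{"delta_pos":[-26.2,-8.6,9.1],"spin":-0.53,"fingers":5},{"delta_pos":[-26.2,-8.6,9.1],"spin":-0.53,"fingers":5},{"delta_pos":[-26.2,-8.6,9.1],"spin":-0.53,"fingers":5},{"delta_pos":[-26.2,-8.6,9.1],"spin":-0.53,"fingers":5}]'
python3 -m handwheel '[{"delta_pos":[0,0,0],"spin":0,"fingers":5},{"delta_pos":[0,0,0],"spin":0,"fingers":5},{"delta_pos":[0,0,0],"spin":0,"fingers":5},{"delta_pos":[0,0,0],"spin":0,"fingers":5},{"delta_pos":[0,0,0],"spin":0,"fingers":5}]'
python3 - <<'E'
from plan import *
snap('wrist','w1.png')
plan([(.4335,.310,.14,185.3),(.4335,.310,.007,185.3),(.4335,.310,.14,185.3),(.640,-.227,.14,89.3),(.640,-.227,.012,89.3)])
E
```

```text
clock: 0.72
ee_pos: [0.4345, 0.3083, 0.1394]
tool_rot: [-3.141, -0.0, -3.048]
force: [1.1, 0.6, 0.8]
width: 0.0502
grip_force: 0.0
clock: 1.35
ee_pos: [0.4331, 0.3105, 0.1405]
tool_rot: [3.141, 0.0, -3.047]
force: [-0.2, -1.1, 0.0]
width: 0.0504
grip_force: 0.0
now 1.4 [0.4332 0.3103 0.1404] [ 1.8000e+02  1.0000e-02 -1.7457e+02] w 0.0498
(0.4335, 0.31, 0.14, 185.3) -> [-0.03 -0.04  0.04] spin 0.002
(0.4335, 0.31, 0.007, 185.3) -> [ 0.  -0.  13.3] spin -0.0
(0.4335, 0.31, 0.14, 185.3) -> [  0.    0.  -13.3] spin -0.0
(0.64, -0.227, 0.14, 89.3) -> [-15.6  -55.38  -0.  ] spin 1.676
(0.64, -0.227, 0.012, 89.3) -> [ 0.  -0.  12.8] spin -0.0
```

View pics/w1.png

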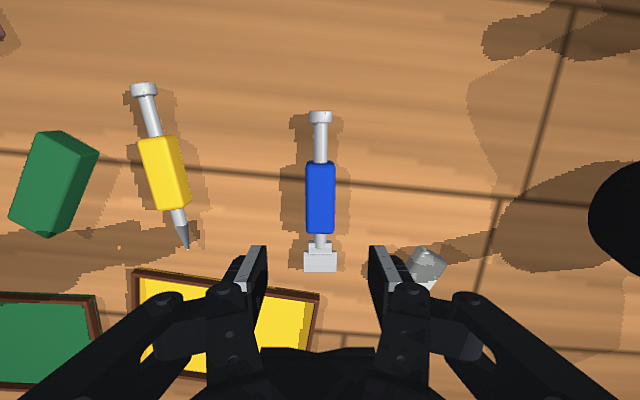

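The wide flat's sleeve spans (306–335, 162–233), with its head at (320,115) and its blade end at (320,270). It is upright in the picture, so the yaw is right. Checking its position from here, and the bare chisel and block too.

Run:
```python
from h import *
for n,u,z in(('wide sl',(320,199),.024),('wide head',(320,113),.013),('blade end',(320,271),.013),('bare sl',(164,174),.024),('bare head',(143,88),.013),('bare tip',(188,248),.013),('blk',(44,135),.028),('blk',(97,152),.028),('stone at right',(427,262),.01)):
    print(n,pt('w1.png',u,z).round(4))
```

```text
wide sl [0.4347 0.3124 0.024 ]
wide head [0.363  0.3054 0.013 ]
blade end [0.5103 0.3198 0.013 ]
bare sl [0.4253 0.1774 0.024 ]
bare head [0.3566 0.1574 0.013 ]
bare tip [0.4981 0.1919 0.013 ]
blk [0.4006 0.0808 0.028 ]
blk [0.4108 0.124  0.028 ]
stone at right [0.4924 0.4234 0.01  ]
```

```bash
python3 -m handwheel '[{"delta_pos":[-0.2,0.2,4],"spin":0,"fingers":5},{"delta_pos":[-0.2,0.2,8],"spin":0,"fingers":5},{"delta_pos":[-0.2,0.2,11],"spin":0,"fingers":5},{"delta_pos":[-0.2,0.2,13],"spin":0,"fingers":5},{"delta_pos":[-0.2,0.2,13.3],"spin":0,"fingers":5}]'
python3 -m handwheel '[{"delta_pos":[0,0,0],"spin":0,"fingers":4},{"delta_pos":[0,0,0],"spin":0,"fingers":2},{"delta_pos":[0,0,0],"spin":0,"fingers":2},{"delta_pos":[0,0,0],"spin":0,"fingers":2},{"delta_pos":[0,0,0],"spin":0,"fingers":2}]'
python3 -m handwheel '[{"delta_pos":[0,0,-1],"spin":0,"fingers":2},{"delta_pos":[0,0,-4],"spin":0,"fingers":2},{"delta_pos":[0,0,-8],"spin":0,"fingers":2},{"delta_pos":[0,0,-12],"spin":0,"fingers":2},{"delta_pos":[0,0,-13.3],"spin":0,"fingers":2}]'
python3 - <<'E'
from plan import *
snap('wrist','w2.png')
plan([(.535,.04,.14,137.3),(.640,-.227,.14,89.3)])
E
```

```text
clock: 2.02
ee_pos: [0.4346, 0.3119, 0.0062]
tool_rot: [-3.141, -0.002, -3.047]
force: [0.6, 0.5, -0.2]
width: 0.0499
grip_force: 0.0
clock: 2.65
ee_pos: [0.4358, 0.3126, 0.0085]
tool_rot: [3.141, 0.002, -3.047]
force: [-0.5, -0.1, 6.1]
width: 0.0243
grip_force: 60.0
clock: 3.28
ee_pos: [0.4358, 0.3126, 0.143]
tool_rot: [3.14, 0.004, -3.047]
force: [0.5, -0.0, -1.9]
width: 0.0249
grip_force: 59.3
now 3.325 [0.4358 0.3126 0.1431] [ 179.91    0.19 -174.6 ] w 0.0248
(0.535, 0.04, 0.14, 137.3) -> [ -7.31 -28.07   0.29] spin 0.839
(0.64, -0.227, 0.14, 89.3) -> [-25.82 -12.5   -0.  ] spin 0.838
```

View pics/w2.png

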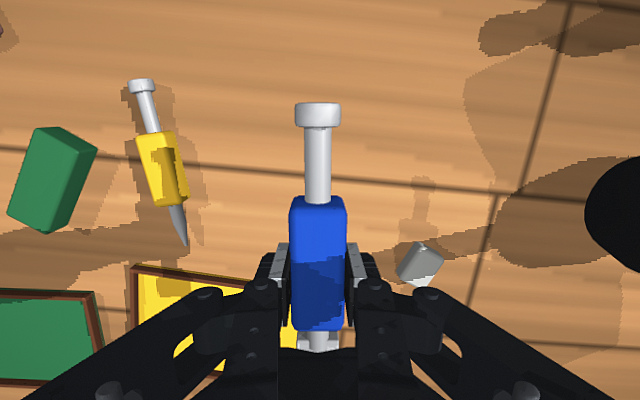

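The wide chisel is held straight at its sleeve (290–347, 195–330), level and centred. Carrying it to the blue tray.

```bash
python3 -m handwheel '[{"delta_pos":[-7.3,-28,0],"spin":0.84,"fingers":2},{"delta_pos":[-7.3,-28,0],"spin":0.84,"fingers":2},{"delta_pos":[-7.3,-28,0],"spin":0.84,"fingers":2},{"delta_pos":[-7.3,-28,0],"spin":0.84,"fingers":2},{"delta_pos":[-7.3,-28,0],"spin":0.84,"fingers":2}]'
python3 -m handwheel '[{"delta_pos":[-25.8,-12.5,0],"spin":0.84,"fingers":2},{"delta_pos":[-25.8,-12.5,0],"spin":0.84,"fingers":2},{"delta_pos":[-25.8,-12.5,0],"spin":0.84,"fingers":2},{"delta_pos":[-25.8,-12.5,0],"spin":0.84,"fingers":2},{"delta_pos":[-25.8,-12.5,0],"spin":0.84,"fingers":2}]'
python3 -m handwheel '[{"delta_pos":[0,0,0],"spin":0,"fingers":2},{"delta_pos":[0,0,0],"spin":0,"fingers":2},{"delta_pos":[0,0,0],"spin":0,"fingers":2},{"delta_pos":[0,0,0],"spin":0,"fingers":2},{"delta_pos":[0,0,0],"spin":0,"fingers":2}]'
python3 - <<'E'
from plan import *
snap('wrist','w3.png');snap('scene','s3.png')
a=cv2.imread('pics/w3.png');b=cv2.imread('pics/s3.png')
cv2.imwrite('pics/c3.png',np.vstack([cv2.resize(a,(640,400))[60:300],b[150:400]]))
plan([(.640,-.227,.14,89.3),(.640,-.227,.0135,89.3)])
E
```

```text
clock: 3.95
ee_pos: [0.5341, 0.0377, 0.1388]
tool_rot: [-3.14, -0.001, 2.39]
force: [-0.4, 1.0, -2.7]
width: 0.0248
grip_force: 59.5
clock: 4.58
ee_pos: [0.6386, -0.2293, 0.138]
tool_rot: [-3.139, -0.001, 1.55]
force: [-0.7, 0.3, -1.1]
width: 0.0246
grip_force: 59.5
clock: 5.2
ee_pos: [0.6389, -0.2262, 0.1405]
tool_rot: [3.141, 0.0, 1.556]
force: [0.0, -0.2, -2.0]
width: 0.0246
grip_force: 59.6
now 5.3 [ 0.6389 -0.2264  0.1404] [1.7999e+02 1.0000e-02 8.9160e+01] w 0.0245
(0.64, -0.227, 0.14, 89.3) -> [-0.06  0.11  0.04] spin -0.002
(0.64, -0.227, 0.0135, 89.3) -> [ 0.   -0.   12.65] spin -0.0
```

View pics/c3.png

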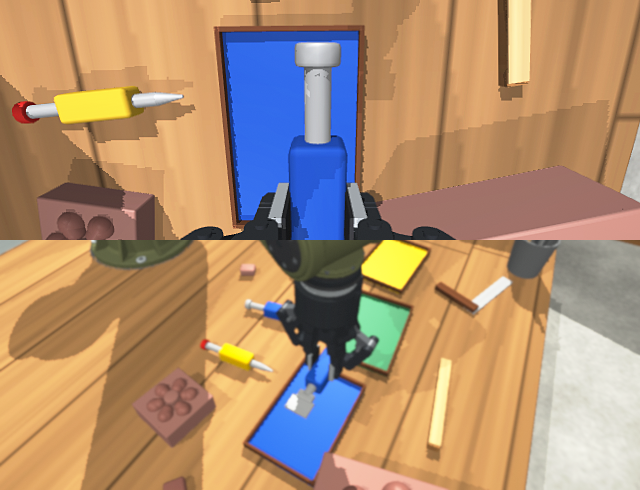

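Run:
```python
from h import *
from m import P
for u in((216,88),(364,87),(235,285)): print('tray',pt('w3.png',u,.013).round(4))
print('big base',pt('top1.png',(457,134),0).round(3))
for z in(.06,.09,.12): print(z,'top cam corner',pt('top1.png',(440,45),z).round(3),'near',pt('top1.png',(451,121),z).round(3),'wrist',pt('w3.png',(365,265),z).round(3))
```

```text
wide mid [0.435  0.3128] sleeve [0.4321 0.3089] len 0.1435 yaw 5.3
bare mid [0.4244 0.1746] sleeve [0.4227 0.1739] len 0.1452 yaw 13.0
narrow mid [ 0.4545 -0.0625] sleeve [ 0.4514 -0.0623] len 0.1436 yaw 10.1
capped mid [ 0.4471 -0.1962] sleeve [ 0.4438 -0.1956] len 0.1443 yaw 4.6
block [0.4424 0.0706] sides [0.0864, 0.0382, 0.0856, 0.0375] dirs [-26.2, -117.9, 153.4, 63.1]
ty [0.5931 0.2221] sides [0.1201, 0.1846, 0.1234, 0.1859] dirs [-4.5, -93.5, 176.1, 85.5]
tg [ 0.6314 -0.0044] sides [0.1223, 0.1865, 0.1222, 0.1851] dirs [3.9, -86.1, -176.7, 93.9]
tb [ 0.6123 -0.2266] sides [0.1221, 0.1865, 0.1242, 0.1864] dirs [-0.8, -90.0, 179.2, 89.3]
[ 0.46855658 -0.28241571  0.048     ] [ 0.38890588 -0.27037243  0.048     ]
tray [ 0.5572 -0.1349  0.013 ]
tray [ 0.6793 -0.136   0.013 ]
tray [ 0.5567 -0.3185  0.013 ]
big base [ 0.688 -0.311  0.   ]
0.06 top cam corner [ 0.886 -0.258  0.06 ] near [ 0.7  -0.28  0.06] wrist [ 0.677 -0.274  0.06 ]
0.09 top cam corner [ 0.87 -0.25  0.09] near [ 0.69  -0.271  0.09 ] wrist [ 0.672 -0.258  0.09 ]
0.12 top cam corner [ 0.854 -0.242  0.12 ] near [ 0.68  -0.262  0.12 ] wrist [ 0.667 -0.242  0.12 ]
```

```bash
python3 -m handwheel '[{"delta_pos":[0,0.4,4],"spin":0,"fingers":2},{"delta_pos":[0,0.4,8],"spin":0,"fingers":2},{"delta_pos":[0,0.4,10.5],"spin":0,"fingers":2},{"delta_pos":[0,0.4,12],"spin":0,"fingers":2},{"delta_pos":[0,0.4,12.7],"spin":0,"fingers":2}]'
python3 -m handwheel '[{"delta_pos":[0,0,0],"spin":0,"fingers":2},{"delta_pos":[0,0,0],"spin":0,"fingers":2},{"delta_pos":[0,0,0],"spin":0,"fingers":4},{"delta_pos":[0,0,0],"spin":0,"fingers":4},{"delta_pos":[0,0,0],"spin":0,"fingers":4}]'
python3 -m handwheel '[{"delta_pos":[0,0,-2],"spin":0,"fingers":4},{"delta_pos":[0,0,-5],"spin":0,"fingers":4},{"delta_pos":[0,0,-8],"spin":0,"fingers":5},{"delta_pos":[0,0,-11],"spin":0,"fingers":5},{"delta_pos":[0,0,-12.7],"spin":0,"fingers":5}]'
python3 - <<'E'
from plan import *
plan([(.4545,-.060,.14,100),(.4545,-.060,.14,190.1)])
snap('wrist','w4.png')
E
```

```text
clock: 5.92
ee_pos: [0.6429, -0.2267, 0.013]
tool_rot: [-3.142, -0.0, 1.556]
force: [0.3, -0.4, -1.9]
width: 0.0248
grip_force: 59.6
clock: 6.55
ee_pos: [0.643, -0.2267, 0.0135]
tool_rot: [3.141, 0.0, 1.556]
force: [-0.3, -0.5, -0.0]
width: 0.0401
grip_force: 0.0
clock: 7.18
ee_pos: [0.6434, -0.2268, 0.1434]
tool_rot: [3.139, 0.001, 1.556]
force: [-0.4, 0.0, 0.0]
width: 0.0503
grip_force: 0.0
now 7.175 [ 0.6434 -0.2268  0.1434] [1.7983e+02 7.0000e-02 8.9150e+01] w 0.0503
(0.4545, -0.06, 0.14, 100) -> [ 16.4  -19.14   0.26] spin -0.189
(0.4545, -0.06, 0.14, 190.1) -> [0. 0. 0.] spin -1.573
```

View pics/w4.png

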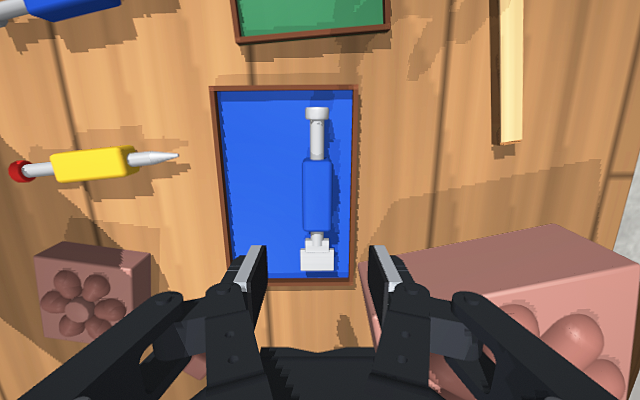

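The wide flat lies straight in the blue tray (300–335, 108–270), against its far side with the near slot free. Next is the narrow flat.

Run:
```python
from plan import *
plan([(.53,-.13,.14,45),(.455,-.0615,.14,10.1),(.535,-.17,.14,48),(.586,-.227,.14,89.2)])
```

```text
now 7.225 [ 0.6438 -0.227   0.1449] [1.7973e+02 1.1000e-01 8.9140e+01] w 0.0507
(0.53, -0.13, 0.14, 45) -> [  9.53 -11.53   0.42] spin 0.77
(0.455, -0.0615, 0.14, 10.1) -> [ -0.46 -10.15  -0.  ] spin 0.609
(0.535, -0.17, 0.14, 48) -> [ 5.97 12.08  0.  ] spin -0.661
(0.586, -0.227, 0.14, 89.2) -> [-0.82  7.6   0.  ] spin -0.719
```

```bash
python3 -m handwheel '[{"delta_pos":[9.5,-11.5,0],"spin":0.77,"fingers":5},{"delta_pos":[9.5,-11.5,0],"spin":0.77,"fingers":5},{"delta_pos":[9.5,-11.5,0],"spin":0.77,"fingers":5},{"delta_pos":[9.5,-11.5,0],"spin":0.77,"fingers":5},{"delta_pos":[9.5,-11.5,0],"spin":0.77,"fingers":5}]'
python3 -m handwheel '[{"delta_pos":[-0.5,-10.1,0],"spin":0.61,"fingers":5},{"delta_pos":[-0.5,-10.1,0],"spin":0.61,"fingers":5},{"delta_pos":[-0.5,-10.1,0],"spin":0.61,"fingers":5},{"delta_pos":[-0.5,-10.1,0],"spin":0.61,"fingers":5},{"delta_pos":[-0.5,-10.1,0],"spin":0.61,"fingers":5}]'
python3 -m handwheel '[{"delta_pos":[0,0,0],"spin":0,"fingers":5},{"delta_pos":[0,0,0],"spin":0,"fingers":5},{"delta_pos":[0,0,0],"spin":0,"fingers":5},{"delta_pos":[0,0,0],"spin":0,"fingers":5},{"delta_pos":[0,0,0],"spin":0,"fingers":5}]'
python3 - <<'E'
from plan import *
snap('wrist','w5.png')
plan([(.455,-.0615,.0075,10.1)])
E
```

```text
clock: 7.85
ee_pos: [0.5292, -0.1298, 0.1402]
tool_rot: [-3.141, 0.0, 0.786]
force: [0.2, 0.4, -0.6]
width: 0.0499
grip_force: 0.0
clock: 8.48
ee_pos: [0.4544, -0.0622, 0.1401]
tool_rot: [-3.141, 0.0, 0.179]
force: [-0.3, 0.1, -0.4]
width: 0.05
grip_force: 0.0
clock: 9.1
ee_pos: [0.4543, -0.0621, 0.1403]
tool_rot: [-3.142, 0.0, 0.176]
force: [0.0, -0.3, -0.7]
width: 0.0503
grip_force: 0.0
now 9.15 [ 0.4544 -0.0621  0.1403] [180.    -0.    10.08] w 0.0498
(0.455, -0.0615, 0.0075, 10.1) -> [ 0.07 -0.04 13.28] spin -0.0
```

View pics/w5.png

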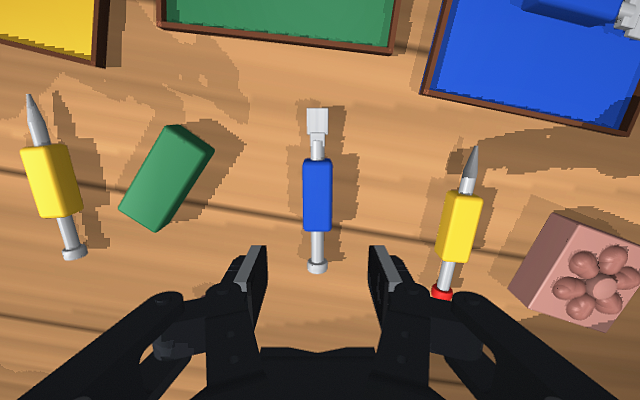

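The narrow flat's sleeve is centred at (317,195) and aligned with the fingers. Grasp, carry and hold above the near slot.

```bash
python3 -m handwheel '[{"delta_pos":[0,-0.1,4],"spin":0,"fingers":5},{"delta_pos":[0,-0.1,8],"spin":0,"fingers":5},{"delta_pos":[0,-0.1,11],"spin":0,"fingers":5},{"delta_pos":[0,-0.1,13],"spin":0,"fingers":5},{"delta_pos":[0,-0.1,13.3],"spin":0,"fingers":5}]'
python3 -m handwheel '[{"delta_pos":[0,0,0],"spin":0,"fingers":4},{"delta_pos":[0,0,0],"spin":0,"fingers":2},{"delta_pos":[0,0,0],"spin":0,"fingers":2},{"delta_pos":[0,0,0],"spin":0,"fingers":2},{"delta_pos":[0,0,0],"spin":0,"fingers":2}]'
python3 -m handwheel '[{"delta_pos":[0,0,-1],"spin":0,"fingers":2},{"delta_pos":[0,0,-4],"spin":0,"fingers":2},{"delta_pos":[0,0,-8],"spin":0,"fingers":2},{"delta_pos":[0,0,-12],"spin":0,"fingers":2},{"delta_pos":[0,0,-13.3],"spin":0,"fingers":2}]'
python3 -m handwheel '[{"delta_pos":[6,12.1,0],"spin":-0.66,"fingers":2},{"delta_pos":[6,12.1,0],"spin":-0.66,"fingers":2},{"delta_pos":[6,12.1,0],"spin":-0.66,"fingers":2},{"delta_pos":[6,12.1,0],"spin":-0.66,"fingers":2},{"delta_pos":[6,12.1,0],"spin":-0.66,"fingers":2}]'
python3 -m handwheel '[{"delta_pos":[-0.8,7.6,0],"spin":-0.72,"fingers":2},{"delta_pos":[-0.8,7.6,0],"spin":-0.72,"fingers":2},{"delta_pos":[-0.8,7.6,0],"spin":-0.72,"fingers":2},{"delta_pos":[-0.8,7.6,0],"spin":-0.72,"fingers":2},{"delta_pos":[-0.8,7.6,0],"spin":-0.72,"fingers":2}]'
python3 -m handwheel '[{"delta_pos":[0,0,0],"spin":0,"fingers":2},{"delta_pos":[0,0,0],"spin":0,"fingers":2},{"delta_pos":[0,0,0],"spin":0,"fingers":2},{"delta_pos":[0,0,0],"spin":0,"fingers":2},{"delta_pos":[0,0,0],"spin":0,"fingers":2}]'
python3 - <<'E'
from plan import *
snap('wrist','w6.png')
plan([(.587,-.227,.0135,89.2)])
E
```

```text
clock: 9.78
ee_pos: [0.4536, -0.0609, 0.0064]
tool_rot: [-3.141, 0.002, 0.176]
force: [0.0, 0.4, -0.1]
width: 0.05
grip_force: 0.0
clock: 10.4
ee_pos: [0.4548, -0.0612, 0.0084]
tool_rot: [3.141, -0.002, 0.176]
force: [-1.2, 0.5, 6.6]
width: 0.0251
grip_force: 59.8
clock: 11.02
ee_pos: [0.4549, -0.0612, 0.143]
tool_rot: [3.14, -0.004, 0.176]
force: [-1.2, 0.7, -2.5]
width: 0.0245
grip_force: 59.2
clock: 11.65
ee_pos: [0.534, -0.1697, 0.1395]
tool_rot: [-3.14, 0.001, 0.835]
force: [0.8, 0.8, -1.3]
width: 0.0247
grip_force: 59.5
clock: 12.28
ee_pos: [0.5852, -0.2264, 0.14]
tool_rot: [-3.141, -0.0, 1.553]
force: [-0.2, -0.7, -1.5]
width: 0.0246
grip_force: 59.8
clock: 12.9
ee_pos: [0.5854, -0.2266, 0.1403]
tool_rot: [3.142, 0.0, 1.555]
force: [-0.2, 0.9, -1.6]
width: 0.0244
grip_force: 59.8
now 12.95 [ 0.5854 -0.2266  0.1403] [180.    -0.    89.13] w 0.025
(0.587, -0.227, 0.0135, 89.2) -> [-0.04  0.16 12.68] spin -0.001
```

View pics/w6.png

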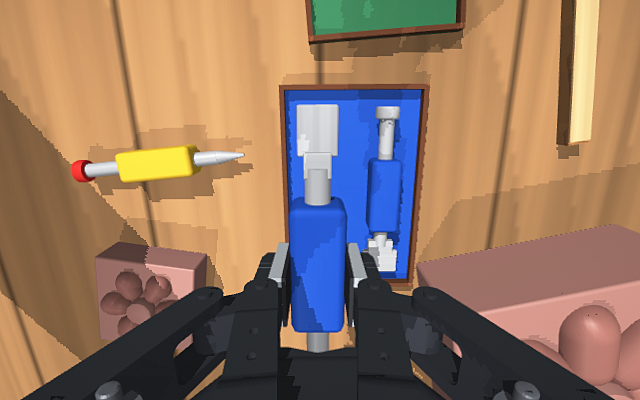

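The narrow flat is held squarely over the near slot, and the wide one lies clear at (385,190). Lowering it.

```bash
python3 -m handwheel '[{"delta_pos":[0,0.2,4],"spin":0,"fingers":2},{"delta_pos":[0,0.2,8],"spin":0,"fingers":2},{"delta_pos":[0,0.2,10.5],"spin":0,"fingers":2},{"delta_pos":[0,0.2,12],"spin":0,"fingers":2},{"delta_pos":[0,0.2,12.7],"spin":0,"fingers":2}]'
python3 -m handwheel '[{"delta_pos":[0,0,0],"spin":0,"fingers":2},{"delta_pos":[0,0,0],"spin":0,"fingers":2},{"delta_pos":[0,0,0],"spin":0,"fingers":4},{"delta_pos":[0,0,0],"spin":0,"fingers":4},{"delta_pos":[0,0,0],"spin":0,"fingers":4}]'
python3 -m handwheel '[{"delta_pos":[0,0,-2],"spin":0,"fingers":4},{"delta_pos":[0,0,-5],"spin":0,"fingers":4},{"delta_pos":[0,0,-8],"spin":0,"fingers":5},{"delta_pos":[0,0,-11],"spin":0,"fingers":5},{"delta_pos":[0,0,-12.7],"spin":0,"fingers":5}]'
python3 - <<'E'
from plan import *
print(pt('w6.png',(157,163),.024),pt('w6.png',(82,171),.013),pt('w6.png',(244,154),.013))
plan([(.52,-.21,.14,46),(.446,-.195,.14,4.6),(.446,-.195,.0075,4.6),(.446,-.195,.14,4.6),(.50,.04,.14,45),(.564,.225,.14,85.5)])
E
```

```text
clock: 13.58
ee_pos: [0.5875, -0.2267, 0.0129]
tool_rot: [-3.141, -0.0, 1.556]
force: [1.0, 0.1, -1.3]
width: 0.0244
grip_force: 59.8
clock: 14.2
ee_pos: [0.5875, -0.2267, 0.0135]
tool_rot: [3.141, 0.0, 1.556]
force: [0.3, 0.4, -0.9]
width: 0.04
grip_force: 0.0
clock: 14.82
ee_pos: [0.5879, -0.2269, 0.1432]
tool_rot: [3.139, 0.001, 1.556]
force: [0.9, 0.2, -0.2]
width: 0.0501
grip_force: 0.0
[ 0.45077647 -0.19482687  0.024     ] [ 0.375736   -0.20235511  0.013     ] [ 0.52270286 -0.18995925  0.013     ]
now 14.825 [ 0.5879 -0.2269  0.1432] [1.7984e+02 7.0000e-02 8.9140e+01] w 0.0501
(0.52, -0.21, 0.14, 46) -> [ 1.59 -6.81  0.3 ] spin 0.753
(0.446, -0.195, 0.14, 4.6) -> [-4.06 -6.37 -0.  ] spin 0.723
(0.446, -0.195, 0.0075, 4.6) -> [ 0.   -0.   13.25] spin -0.0
(0.446, -0.195, 0.14, 4.6) -> [  0.     0.   -13.25] spin -0.0
(0.5, 0.04, 0.14, 45) -> [  7.27 -22.99  -0.  ] spin -0.705
(0.564, 0.225, 0.14, 85.5) -> [17.61 -8.56 -0.  ] spin -0.707
```

```bash
python3 -m handwheel '[{"delta_pos":[1.6,-6.8,0],"spin":0.75,"fingers":5},{"delta_pos":[1.6,-6.8,0],"spin":0.75,"fingers":5},{"delta_pos":[1.6,-6.8,0],"spin":0.75,"fingers":5},{"delta_pos":[1.6,-6.8,0],"spin":0.75,"fingers":5},{"delta_pos":[1.6,-6.8,0],"spin":0.75,"fingers":5}]'
python3 -m handwheel '[{"delta_pos":[-3.9,-6.3,0],"spin":0.72,"fingers":5},{"delta_pos":[-3.9,-6.3,0],"spin":0.72,"fingers":5},{"delta_pos":[-3.9,-6.3,0],"spin":0.72,"fingers":5},{"delta_pos":[-3.9,-6.3,0],"spin":0.72,"fingers":5},{"delta_pos":[-3.9,-6.3,0],"spin":0.72,"fingers":5}]'
python3 -m handwheel '[{"delta_pos":[0,0,0],"spin":0,"fingers":5},{"delta_pos":[0,0,0],"spin":0,"fingers":5},{"delta_pos":[0,0,0],"spin":0,"fingers":5},{"delta_pos":[0,0,0],"spin":0,"fingers":5},{"delta_pos":[0,0,0],"spin":0,"fingers":5}]'
python3 - <<'E'
from plan import *
snap('wrist','w7.png')
a=cv2.imread('pics/w7.png');cv2.imwrite('pics/c7.png',a[90:300])
plan([(.448,-.195,.0075,5)])
E
```

```text
clock: 15.45
ee_pos: [0.5196, -0.2096, 0.1406]
tool_rot: [-3.142, 0.0, 0.807]
force: [-2.1, 0.4, 0.3]
width: 0.05
grip_force: 0.0
clock: 16.08
ee_pos: [0.4472, -0.1941, 0.1404]
tool_rot: [-3.142, 0.0, 0.091]
force: [0.7, 0.4, 0.2]
width: 0.05
grip_force: 0.0
clock: 16.7
ee_pos: [0.4472, -0.1941, 0.1403]
tool_rot: [3.142, 0.0, 0.086]
force: [-0.3, 0.2, 1.4]
width: 0.0502
grip_force: 0.0
now 16.75 [ 0.4472 -0.1941  0.1403] [180.     0.     4.93] w 0.0498
(0.448, -0.195, 0.0075, 5) -> [ 0.07  0.09 13.28] spin -0.001
```

View pics/c7.png

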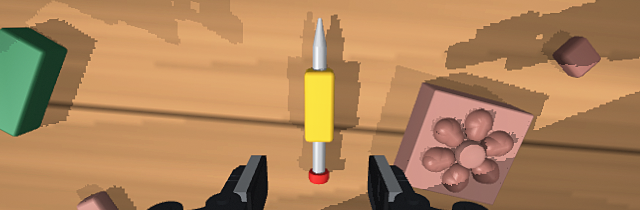

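The capped chisel is centred (319,195), with the carving well clear of the right finger. Grasp and carry it to the yellow tray.

```bash
python3 -m handwheel '[{"delta_pos":[0,0,4],"spin":0,"fingers":5},{"delta_pos":[0,0,8],"spin":0,"fingers":5},{"delta_pos":[0,0,11],"spin":0,"fingers":5},{"delta_pos":[0,0,13],"spin":0,"fingers":5},{"delta_pos":[0,0,13.3],"spin":0,"fingers":5}]'
python3 -m handwheel '[{"delta_pos":[0,0,0],"spin":0,"fingers":4},{"delta_pos":[0,0,0],"spin":0,"fingers":2},{"delta_pos":[0,0,0],"spin":0,"fingers":2},{"delta_pos":[0,0,0],"spin":0,"fingers":2},{"delta_pos":[0,0,0],"spin":0,"fingers":2}]'
python3 -m handwheel '[{"delta_pos":[0,0,-1],"spin":0,"fingers":2},{"delta_pos":[0,0,-4],"spin":0,"fingers":2},{"delta_pos":[0,0,-8],"spin":0,"fingers":2},{"delta_pos":[0,0,-12],"spin":0,"fingers":2},{"delta_pos":[0,0,-13.3],"spin":0,"fingers":2}]'
python3 -m handwheel '[{"delta_pos":[7.2,-23,0],"spin":-0.7,"fingers":2},{"delta_pos":[7.2,-23,0],"spin":-0.7,"fingers":2},{"delta_pos":[7.2,-23,0],"spin":-0.7,"fingers":2},{"delta_pos":[7.2,-23,0],"spin":-0.7,"fingers":2},{"delta_pos":[7.2,-23,0],"spin":-0.7,"fingers":2}]'
python3 -m handwheel '[{"delta_pos":[17.6,-8.5,0],"spin":-0.7,"fingers":2},{"delta_pos":[17.6,-8.5,0],"spin":-0.7,"fingers":2},{"delta_pos":[17.6,-8.5,0],"spin":-0.7,"fingers":2},{"delta_pos":[17.6,-8.5,0],"spin":-0.7,"fingers":2},{"delta_pos":[17.6,-8.5,0],"spin":-0.7,"fingers":2}]'
python3 -m handwheel '[{"delta_pos":[0,0,0],"spin":0,"fingers":2},{"delta_pos":[0,0,0],"spin":0,"fingers":2},{"delta_pos":[0,0,0],"spin":0,"fingers":2},{"delta_pos":[0,0,0],"spin":0,"fingers":2},{"delta_pos":[0,0,0],"spin":0,"fingers":2}]'
python3 - <<'E'
from plan import *
snap('wrist','w8.png')
plan([(.5655,.2235,.0135,85.8)])
E
```

```text
clock: 17.38
ee_pos: [0.4466, -0.1939, 0.0063]
tool_rot: [-3.14, 0.002, 0.086]
force: [-0.3, -0.2, 0.2]
width: 0.0498
grip_force: 0.0
clock: 18.0
ee_pos: [0.4479, -0.1945, 0.0085]
tool_rot: [3.14, -0.002, 0.086]
force: [-1.4, 0.4, 6.7]
width: 0.0247
grip_force: 60.0
clock: 18.62
ee_pos: [0.4478, -0.1944, 0.143]
tool_rot: [3.139, -0.003, 0.086]
force: [-0.1, 0.5, -1.7]
width: 0.025
grip_force: 59.3
clock: 19.25
ee_pos: [0.499, 0.0441, 0.1395]
tool_rot: [-3.141, 0.001, 0.792]
force: [-0.4, -0.3, -2.2]
width: 0.0246
grip_force: 59.4
clock: 19.88
ee_pos: [0.5633, 0.2254, 0.1393]
tool_rot: [-3.14, 0.001, 1.485]
force: [0.7, -0.6, -2.1]
width: 0.0247
grip_force: 59.5
clock: 20.5
ee_pos: [0.5635, 0.2257, 0.1403]
tool_rot: [3.142, 0.0, 1.485]
force: [-0.5, 0.4, -1.4]
width: 0.0248
grip_force: 59.5
now 20.55 [0.5635 0.2257 0.1403] [180.    -0.    85.12] w 0.0248
(0.5655, 0.2235, 0.0135, 85.8) -> [-0.21  0.22 12.68] spin -0.012
```

View pics/w8.png

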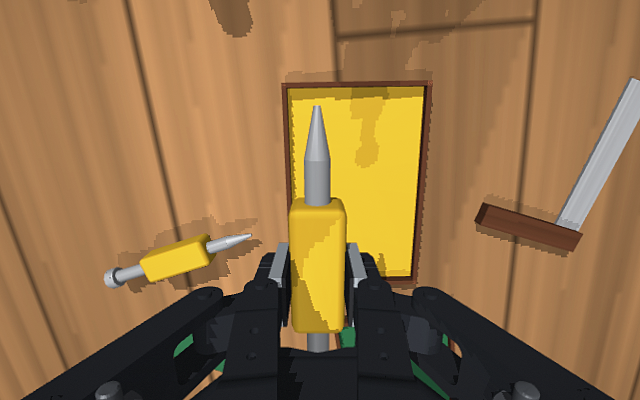

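The capped chisel is held over the near half. The tray corners are at (282,84), (433,81) and (415,286), and the bare chisel's sleeve is at (177,257).

Run:
```python
from plan import *
a,b,c=[pt('w8.png',u,.013)[:2] for u in((282,84),(433,81),(415,286))]
print(a,b,c,'ctr',(a+c)/2,np.linalg.norm(a-b),np.linalg.norm(b-c),np.degrees(np.arctan2(*(b-c)[::-1])))
h,t=pt('w8.png',(110,278),.013),pt('w8.png',(251,237),.013)
print(pt('w8.png',(177,257),.024),(h+t)/2,np.degrees(np.arctan2(t[1]-h[1],t[0]-h[0])))
```

```text
[0.5432121 0.3208202] [0.66694662 0.31283055] [0.65266337 0.12313053] ctr [0.59793774 0.22197536] 0.12399220026683164 0.19023697387305932 85.69410578641626
[0.4298675  0.17928375 0.024     ] [0.42511204 0.17305356 0.013     ] 12.257423563497523
```

```bash
python3 -m handwheel '[{"delta_pos":[-0.1,0.4,4],"spin":-0.01,"fingers":2},{"delta_pos":[-0.1,0.4,8],"spin":-0.01,"fingers":2},{"delta_pos":[-0.1,0.4,10.5],"spin":-0.01,"fingers":2},{"delta_pos":[-0.1,0.4,12],"spin":-0.01,"fingers":2},{"delta_pos":[-0.1,0.4,12.7],"spin":-0.01,"fingers":2}]'
python3 -m handwheel '[{"delta_pos":[0,0,0],"spin":0,"fingers":2},{"delta_pos":[0,0,0],"spin":0,"fingers":2},{"delta_pos":[0,0,0],"spin":0,"fingers":4},{"delta_pos":[0,0,0],"spin":0,"fingers":4},{"delta_pos":[0,0,0],"spin":0,"fingers":4}]'
python3 -m handwheel '[{"delta_pos":[0,0,-2],"spin":0,"fingers":4},{"delta_pos":[0,0,-5],"spin":0,"fingers":4},{"delta_pos":[0,0,-8],"spin":0,"fingers":5},{"delta_pos":[0,0,-11],"spin":0,"fingers":5},{"delta_pos":[0,0,-12.7],"spin":0,"fingers":5}]'
python3 - <<'E'
from plan import *
plan([(.50,.20,.14,50),(.426,.175,.14,12.5),(.426,.175,.0075,12.5),(.426,.175,.14,12.5),(.52,.20,.14,49),(.624,.220,.14,86)])
E
```

```text
clock: 21.18
ee_pos: [0.5675, 0.2245, 0.013]
tool_rot: [-3.141, 0.0, 1.496]
force: [0.7, -0.5, -1.6]
width: 0.0245
grip_force: 59.6
clock: 21.8
ee_pos: [0.5675, 0.2245, 0.0135]
tool_rot: [3.141, -0.0, 1.496]
force: [-0.1, 0.1, -0.1]
width: 0.0397
grip_force: 0.0
clock: 22.42
ee_pos: [0.5679, 0.2246, 0.1432]
tool_rot: [3.139, -0.001, 1.496]
force: [0.2, -0.1, 0.9]
width: 0.0499
grip_force: 0.0
now 22.425 [0.5679 0.2246 0.1432] [ 1.7984e+02 -6.0000e-02  8.5700e+01] w 0.0499
(0.5, 0.2, 0.14, 50) -> [-2.96 -6.59  0.3 ] spin 0.623
(0.426, 0.175, 0.14, 12.5) -> [-6.67 -4.06 -0.  ] spin 0.654
(0.426, 0.175, 0.0075, 12.5) -> [ 0.   -0.   13.25] spin -0.0
(0.426, 0.175, 0.14, 12.5) -> [ -0.     0.   -13.25] spin -0.0
(0.52, 0.2, 0.14, 49) -> [ 9.72 -0.41 -0.  ] spin -0.637
(0.624, 0.22, 0.14, 86) -> [8.33 6.54 0.  ] spin -0.646
```

```bash
python3 -m handwheel '[{"delta_pos":[-3,-6.6,0],"spin":0.62,"fingers":5},{"delta_pos":[-3,-6.6,0],"spin":0.62,"fingers":5},{"delta_pos":[-3,-6.6,0],"spin":0.62,"fingers":5},{"delta_pos":[-3,-6.6,0],"spin":0.62,"fingers":5},{"delta_pos":[-3,-6.6,0],"spin":0.62,"fingers":5}]'
python3 -m handwheel '[{"delta_pos":[-6.7,-4.1,0],"spin":0.65,"fingers":5},{"delta_pos":[-6.7,-4.1,0],"spin":0.65,"fingers":5},{"delta_pos":[-6.7,-4.1,0],"spin":0.65,"fingers":5},{"delta_pos":[-6.7,-4.1,0],"spin":0.65,"fingers":5},{"delta_pos":[-6.7,-4.1,0],"spin":0.65,"fingers":5}]'
python3 -m handwheel '[{"delta_pos":[0,0,0],"spin":0,"fingers":5},{"delta_pos":[0,0,0],"spin":0,"fingers":5},{"delta_pos":[0,0,0],"spin":0,"fingers":5},{"delta_pos":[0,0,0],"spin":0,"fingers":5},{"delta_pos":[0,0,0],"spin":0,"fingers":5}]'
python3 - <<'E'
from plan import *
snap('wrist','w9.png')
plan([(.426,.175,.0075,12.5)])
E
```

```text
clock: 23.05
ee_pos: [0.4993, 0.1994, 0.1406]
tool_rot: [3.142, -0.0, 0.876]
force: [0.0, -0.4, 0.7]
width: 0.0502
grip_force: 0.0
clock: 23.68
ee_pos: [0.425, 0.1743, 0.1404]
tool_rot: [3.142, -0.0, 0.228]
force: [1.4, 0.2, 0.9]
width: 0.0503
grip_force: 0.0
clock: 24.3
ee_pos: [0.425, 0.1742, 0.1403]
tool_rot: [3.142, 0.0, 0.226]
force: [0.0, 0.0, 0.7]
width: 0.0496
grip_force: 0.0
now 24.35 [0.425  0.1742 0.1403] [180.     0.    12.94] w 0.0502
(0.426, 0.175, 0.0075, 12.5) -> [ 0.12 -0.05 13.28] spin 0.008
```

View pics/w9.png

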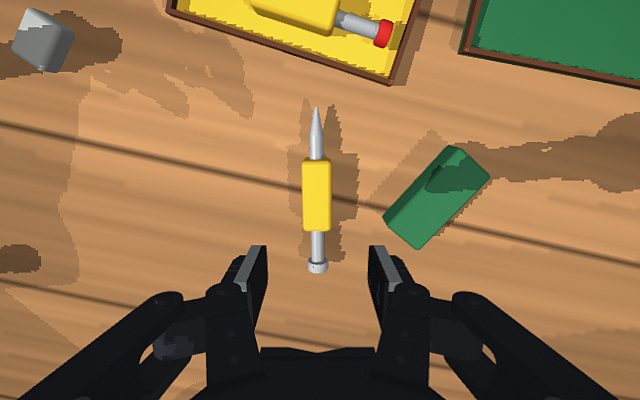

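The bare chisel is centred (316,195), and the block corner at (383,215) is clear. The capped chisel lies in the near side of the tray. Grasp, carry to the far slot and look.

```bash
python3 -m handwheel '[{"delta_pos":[0,-0.1,4],"spin":0,"fingers":5},{"delta_pos":[0,-0.1,8],"spin":0,"fingers":5},{"delta_pos":[0,-0.1,11],"spin":0,"fingers":5},{"delta_pos":[0,-0.1,13],"spin":0,"fingers":5},{"delta_pos":[0,-0.1,13.3],"spin":0,"fingers":5}]'
python3 -m handwheel '[{"delta_pos":[0,0,0],"spin":0,"fingers":4},{"delta_pos":[0,0,0],"spin":0,"fingers":2},{"delta_pos":[0,0,0],"spin":0,"fingers":2},{"delta_pos":[0,0,0],"spin":0,"fingers":2},{"delta_pos":[0,0,0],"spin":0,"fingers":2}]'
python3 -m handwheel '[{"delta_pos":[0,0,-1],"spin":0,"fingers":2},{"delta_pos":[0,0,-4],"spin":0,"fingers":2},{"delta_pos":[0,0,-8],"spin":0,"fingers":2},{"delta_pos":[0,0,-12],"spin":0,"fingers":2},{"delta_pos":[0,0,-13.3],"spin":0,"fingers":2}]'
python3 -m handwheel '[{"delta_pos":[9.8,-0.4,0],"spin":-0.64,"fingers":2},{"delta_pos":[9.8,-0.4,0],"spin":-0.64,"fingers":2},{"delta_pos":[9.8,-0.4,0],"spin":-0.64,"fingers":2},{"delta_pos":[9.8,-0.4,0],"spin":-0.64,"fingers":2},{"delta_pos":[9.8,-0.4,0],"spin":-0.64,"fingers":2}]'
python3 -m handwheel '[{"delta_pos":[8.3,6.6,0],"spin":-0.64,"fingers":2},{"delta_pos":[8.3,6.6,0],"spin":-0.64,"fingers":2},{"delta_pos":[8.3,6.6,0],"spin":-0.64,"fingers":2},{"delta_pos":[8.3,6.6,0],"spin":-0.64,"fingers":2},{"delta_pos":[8.3,6.6,0],"spin":-0.64,"fingers":2}]'
python3 -m handwheel '[{"delta_pos":[0,0,0],"spin":0,"fingers":2},{"delta_pos":[0,0,0],"spin":0,"fingers":2},{"delta_pos":[0,0,0],"spin":0,"fingers":2},{"delta_pos":[0,0,0],"spin":0,"fingers":2},{"delta_pos":[0,0,0],"spin":0,"fingers":2}]'
python3 - <<'E'
from plan import *
snap('wrist','w10.png')
plan([(.624,.220,.0135,86)])
E
```

```text
clock: 24.98
ee_pos: [0.4241, 0.175, 0.0063]
tool_rot: [3.141, 0.002, 0.226]
force: [1.0, 0.7, 0.2]
width: 0.0495
grip_force: 0.0
clock: 25.6
ee_pos: [0.4253, 0.1755, 0.0084]
tool_rot: [-3.141, -0.002, 0.226]
force: [-1.0, 1.6, 5.9]
width: 0.025
grip_force: 59.7
clock: 26.22
ee_pos: [0.4254, 0.1755, 0.143]
tool_rot: [-3.141, -0.004, 0.226]
force: [-0.7, 0.6, -1.1]
width: 0.0245
grip_force: 59.2
clock: 26.85
ee_pos: [0.519, 0.201, 0.1396]
tool_rot: [-3.141, 0.001, 0.865]
force: [0.3, 0.3, -1.5]
width: 0.0247
grip_force: 59.1
clock: 27.48
ee_pos: [0.6232, 0.2215, 0.1398]
tool_rot: [-3.141, 0.0, 1.503]
force: [0.6, -0.7, -0.5]
width: 0.025
grip_force: 59.3
clock: 28.1
ee_pos: [0.6234, 0.2215, 0.1403]
tool_rot: [3.142, -0.0, 1.506]
force: [1.0, 0.1, -1.3]
width: 0.0245
grip_force: 59.3
now 28.15 [0.6234 0.2215 0.1403] [-180.      0.     86.27] w 0.0242
(0.624, 0.22, 0.0135, 86) -> [-0.15  0.07 12.68] spin 0.005
```

View pics/w10.png

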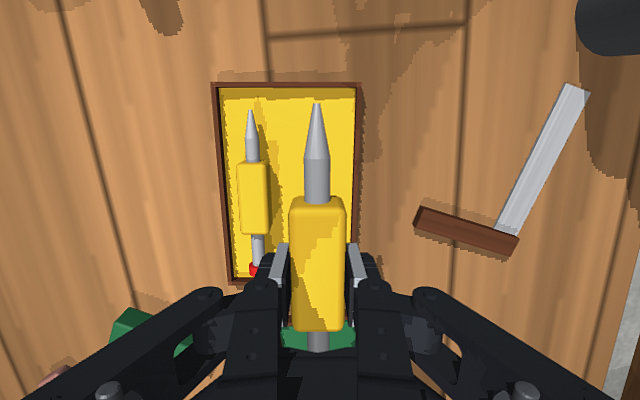

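The bare chisel is over the far slot, with the capped one lying straight at (253,195). Lower, release and compute the block pick.

```bash
python3 -m handwheel '[{"delta_pos":[-0.1,0.1,4],"spin":0,"fingers":2},{"delta_pos":[-0.1,0.1,8],"spin":0,"fingers":2},{"delta_pos":[-0.1,0.1,10.5],"spin":0,"fingers":2},{"delta_pos":[-0.1,0.1,12],"spin":0,"fingers":2},{"delta_pos":[-0.1,0.1,12.7],"spin":0,"fingers":2}]'
python3 -m handwheel '[{"delta_pos":[0,0,0],"spin":0,"fingers":2},{"delta_pos":[0,0,0],"spin":0,"fingers":2},{"delta_pos":[0,0,0],"spin":0,"fingers":4},{"delta_pos":[0,0,0],"spin":0,"fingers":4},{"delta_pos":[0,0,0],"spin":0,"fingers":4}]'
python3 -m handwheel '[{"delta_pos":[0,0,-2],"spin":0,"fingers":4},{"delta_pos":[0,0,-5],"spin":0,"fingers":4},{"delta_pos":[0,0,-8],"spin":0,"fingers":5},{"delta_pos":[0,0,-11],"spin":0,"fingers":6},{"delta_pos":[0,0,-12.7],"spin":0,"fingers":6.5}]'
python3 - <<'E'
from plan import *
p=np.array([pt('w9.png',u,.028)[:2] for u in((452,146),(490,178),(418,249),(384,211))])
print(p.mean(0),[np.linalg.norm(p[i]-p[i-1]) for i in range(4)],[np.degrees(np.arctan2(*(p[i]-p[i-1])[::-1])) for i in range(4)])
plan([(.53,.14,.14,120),(.444,.072,.14,153.2),(.54,.03,.14,123),(.633,-.0044,.14,93.9)])
E
```

```text
clock: 28.78
ee_pos: [0.6244, 0.2205, 0.013]
tool_rot: [-3.141, 0.0, 1.506]
force: [0.1, -0.4, -1.6]
width: 0.0249
grip_force: 59.5
clock: 29.4
ee_pos: [0.6244, 0.2205, 0.0135]
tool_rot: [3.141, -0.0, 1.506]
force: [0.5, -0.6, 0.2]
width: 0.04
grip_force: 0.0
clock: 30.02
ee_pos: [0.6248, 0.2206, 0.1433]
tool_rot: [3.139, -0.001, 1.506]
force: [-0.5, -0.9, 0.4]
width: 0.0649
grip_force: 0.0
[0.44948157 0.07511933] [np.float64(0.07674613264308926), np.float64(0.04452523745440234), np.float64(0.08552817906338565), np.float64(0.04879826931380282)] [np.float64(-30.27029426927645), np.float64(-113.8300755548905), np.float64(152.689006049925), np.float64(55.41213810160599)]
now 30.025 [0.6248 0.2206 0.1433] [ 1.7983e+02 -6.0000e-02  8.6280e+01] w 0.0649
(0.53, 0.14, 0.14, 120) -> [-8.66 -8.94  0.3 ] spin -0.589
(0.444, 0.072, 0.14, 153.2) -> [ -1.59 -10.85  -0.  ] spin -0.579
(0.54, 0.03, 0.14, 123) -> [-10.46   0.58   0.  ] spin 0.527
(0.633, -0.0044, 0.14, 93.9) -> [-7.95  5.93  0.  ] spin 0.508
```

```bash
python3 -m handwheel '[{"delta_pos":[-8.7,-8.9,0],"spin":-0.59,"fingers":6.5},{"delta_pos":[-8.7,-8.9,0],"spin":-0.59,"fingers":6.5},{"delta_pos":[-8.7,-8.9,0],"spin":-0.59,"fingers":6.5},{"delta_pos":[-8.7,-8.9,0],"spin":-0.59,"fingers":6.5},{"delta_pos":[-8.7,-8.9,0],"spin":-0.59,"fingers":6.5}]'
python3 -m handwheel '[{"delta_pos":[-1.6,-10.8,0],"spin":-0.58,"fingers":6.5},{"delta_pos":[-1.6,-10.8,0],"spin":-0.58,"fingers":6.5},{"delta_pos":[-1.6,-10.8,0],"spin":-0.58,"fingers":6.5},{"delta_pos":[-1.6,-10.8,0],"spin":-0.58,"fingers":6.5},{"delta_pos":[-1.6,-10.8,0],"spin":-0.58,"fingers":6.5}]'
python3 -m handwheel '[{"delta_pos":[0,0,0],"spin":0,"fingers":6.5},{"delta_pos":[0,0,0],"spin":0,"fingers":6.5},{"delta_pos":[0,0,0],"spin":0,"fingers":6.5},{"delta_pos":[0,0,0],"spin":0,"fingers":6.5},{"delta_pos":[0,0,0],"spin":0,"fingers":6.5}]'
python3 - <<'E'
from plan import *
snap('wrist','w11.png')
plan([(.445,.072,.0085,153.2)])
E
```

```text
clock: 30.65
ee_pos: [0.5303, 0.1397, 0.1405]
tool_rot: [3.141, 0.0, 2.093]
force: [0.2, 0.2, 0.2]
width: 0.0648
grip_force: 0.0
clock: 31.28
ee_pos: [0.4449, 0.0718, 0.1402]
tool_rot: [-3.142, -0.0, 2.671]
force: [0.8, 0.7, 0.1]
width: 0.0646
grip_force: 0.0
clock: 31.9
ee_pos: [0.4445, 0.0714, 0.1403]
tool_rot: [3.142, 0.0, 2.676]
force: [0.2, 0.0, -0.2]
width: 0.0652
grip_force: 0.0
now 31.95 [0.4445 0.0714 0.1403] [180.    0.  153.3] w 0.0648
(0.445, 0.072, 0.0085, 153.2) -> [-0.02  0.08 13.18] spin 0.002
```

View pics/w11.png

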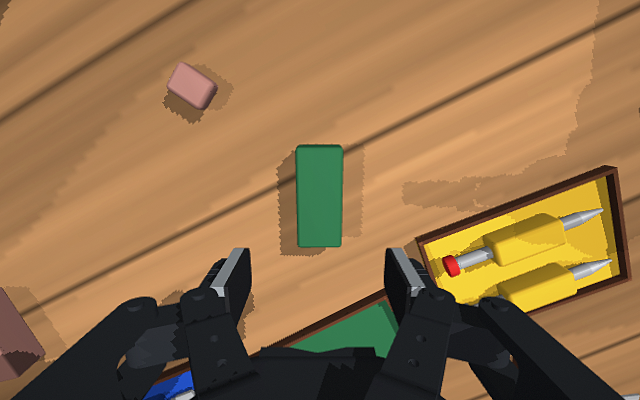

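The block is centred at (320,196) and aligned, and both yellow chisels lie straight in their tray. Grasp and carry.

```bash
python3 -m handwheel '[{"delta_pos":[0,0,4],"spin":0,"fingers":6.5},{"delta_pos":[0,0,8],"spin":0,"fingers":6.5},{"delta_pos":[0,0,11],"spin":0,"fingers":6.5},{"delta_pos":[0,0,13],"spin":0,"fingers":6.5},{"delta_pos":[0,0,13.3],"spin":0,"fingers":6.5}]'
python3 -m handwheel '[{"delta_pos":[0,0,0],"spin":0,"fingers":5},{"delta_pos":[0,0,0],"spin":0,"fingers":3.4},{"delta_pos":[0,0,0],"spin":0,"fingers":3.4},{"delta_pos":[0,0,0],"spin":0,"fingers":3.4},{"delta_pos":[0,0,0],"spin":0,"fingers":3.4}]'
python3 -m handwheel '[{"delta_pos":[0,0,-1],"spin":0,"fingers":3.4},{"delta_pos":[0,0,-4],"spin":0,"fingers":3.4},{"delta_pos":[0,0,-8],"spin":0,"fingers":3.4},{"delta_pos":[0,0,-12],"spin":0,"fingers":3.4},{"delta_pos":[0,0,-13.3],"spin":0,"fingers":3.4}]'
python3 -m handwheel '[{"delta_pos":[-10.4,0.6,0],"spin":0.53,"fingers":3.4},{"delta_pos":[-10.4,0.6,0],"spin":0.53,"fingers":3.4},{"delta_pos":[-10.4,0.6,0],"spin":0.53,"fingers":3.4},{"delta_pos":[-10.4,0.6,0],"spin":0.53,"fingers":3.4},{"delta_pos":[-10.4,0.6,0],"spin":0.53,"fingers":3.4}]'
python3 -m handwheel '[{"delta_pos":[-7.9,5.9,0],"spin":0.51,"fingers":3.4},{"delta_pos":[-7.9,5.9,0],"spin":0.51,"fingers":3.4},{"delta_pos":[-7.9,5.9,0],"spin":0.51,"fingers":3.4},{"delta_pos":[-7.9,5.9,0],"spin":0.51,"fingers":3.4},{"delta_pos":[-7.9,5.9,0],"spin":0.51,"fingers":3.4}]'
python3 -m handwheel '[{"delta_pos":[0,0,0],"spin":0,"fingers":3.4},{"delta_pos":[0,0,0],"spin":0,"fingers":3.4},{"delta_pos":[0,0,0],"spin":0,"fingers":3.4},{"delta_pos":[0,0,0],"spin":0,"fingers":3.4},{"delta_pos":[0,0,0],"spin":0,"fingers":3.4}]'
python3 - <<'E'
from plan import *
plan([(.6335,-.0045,.0135,93.9)])
E
```

```text
clock: 32.58
ee_pos: [0.4438, 0.0714, 0.0064]
tool_rot: [-3.14, -0.002, 2.676]
force: [0.6, 0.0, 0.7]
width: 0.0652
grip_force: 0.0
clock: 33.2
ee_pos: [0.4451, 0.0715, 0.0085]
tool_rot: [3.141, 0.002, 2.676]
force: [-1.0, 0.3, 6.0]
width: 0.0388
grip_force: 61.6
clock: 33.83
ee_pos: [0.4451, 0.0715, 0.1428]
tool_rot: [3.14, 0.003, 2.676]
force: [-0.3, -0.1, -4.2]
width: 0.0386
grip_force: 61.5
clock: 34.45
ee_pos: [0.5396, 0.0303, 0.1398]
tool_rot: [-3.141, -0.001, 2.15]
force: [-0.1, -0.4, -2.6]
width: 0.0387
grip_force: 61.6
clock: 35.08
ee_pos: [0.6322, -0.0038, 0.1404]
tool_rot: [-3.142, -0.0, 1.64]
force: [0.1, 0.2, -3.4]
width: 0.0384
grip_force: 62.1
clock: 35.7
ee_pos: [0.6325, -0.0041, 0.1403]
tool_rot: [-3.142, -0.0, 1.636]
force: [0.1, -0.1, -3.5]
width: 0.0384
grip_force: 62.1
now 35.7 [ 0.6325 -0.0041  0.1403] [-180.     -0.     93.73] w 0.0384
(0.6335, -0.0045, 0.0135, 93.9) -> [-0.04  0.09 12.68] spin -0.003
```

Now lower and release in the green tray, then pull back clear for the final check.

```bash
python3 -m handwheel '[{"delta_pos":[0,0.1,4],"spin":0,"fingers":3.4},{"delta_pos":[0,0.1,8],"spin":0,"fingers":3.4},{"delta_pos":[0,0.1,10.5],"spin":0,"fingers":3.4},{"delta_pos":[0,0.1,12],"spin":0,"fingers":3.4},{"delta_pos":[0,0.1,12.7],"spin":0,"fingers":3.4}]'
python3 -m handwheel '[{"delta_pos":[0,0,0],"spin":0,"fingers":3.4},{"delta_pos":[0,0,0],"spin":0,"fingers":3.4},{"delta_pos":[0,0,0],"spin":0,"fingers":5.5},{"delta_pos":[0,0,0],"spin":0,"fingers":5.5},{"delta_pos":[0,0,0],"spin":0,"fingers":5.5}]'
python3 -m handwheel '[{"delta_pos":[0,0,-2],"spin":0,"fingers":5.5},{"delta_pos":[0,0,-5],"spin":0,"fingers":5.5},{"delta_pos":[0,0,-8],"spin":0,"fingers":6},{"delta_pos":[0,0,-12],"spin":0,"fingers":6},{"delta_pos":[0,0,-16],"spin":0,"fingers":6}]'
python3 -m handwheel '[{"delta_pos":[0,-6,0],"spin":0,"fingers":6},{"delta_pos":[0,-12,0],"spin":0,"fingers":6},{"delta_pos":[0,-18,0],"spin":0,"fingers":6},{"delta_pos":[0,-24,0],"spin":0,"fingers":6},{"delta_pos":[0,-26,0],"spin":0,"fingers":6}]'
python3 -m handwheel '[{"delta_pos":[0,0,0],"spin":0,"fingers":6},{"delta_pos":[0,0,0],"spin":0,"fingers":6},{"delta_pos":[0,0,0],"spin":0,"fingers":6},{"delta_pos":[0,0,0],"spin":0,"fingers":6},{"delta_pos":[0,0,0],"spin":0,"fingers":6}]'
python3 - <<'E'
from h import *
snap('top','t12.png');snap('scene','s12.png')
a=cv2.imread('pics/t12.png')[120:280,170:490];b=cv2.imread('pics/s12.png')[120:400,110:510]
cv2.imwrite('pics/c12.png',np.vstack([cv2.resize(a,(600,300),interpolation=cv2.INTER_CUBIC),cv2.resize(b,(600,300))[:300]]))
E
```

```text
clock: 36.33
ee_pos: [0.6336, -0.0041, 0.013]
tool_rot: [-3.141, -0.0, 1.636]
force: [-0.4, -0.4, -2.9]
width: 0.0384
grip_force: 62.0
clock: 36.95
ee_pos: [0.6337, -0.0041, 0.0136]
tool_rot: [3.141, 0.0, 1.636]
force: [-0.2, 0.1, 0.4]
width: 0.0551
grip_force: 0.0
clock: 37.58
ee_pos: [0.6335, -0.0041, 0.1762]
tool_rot: [3.14, 0.0, 1.636]
force: [0.3, -0.2, 0.3]
width: 0.0599
grip_force: 0.0
clock: 38.2
ee_pos: [0.3719, -0.0209, 0.1745]
tool_rot: [3.14, 0.0, 1.636]
force: [0.5, 0.5, 0.7]
width: 0.0604
grip_force: 0.0
clock: 38.83
ee_pos: [0.3742, -0.0209, 0.1731]
tool_rot: [-3.141, -0.0, 1.636]
force: [-0.4, 0.8, -0.2]
width: 0.0601
grip_force: 0.0
```

View pics/c12.png

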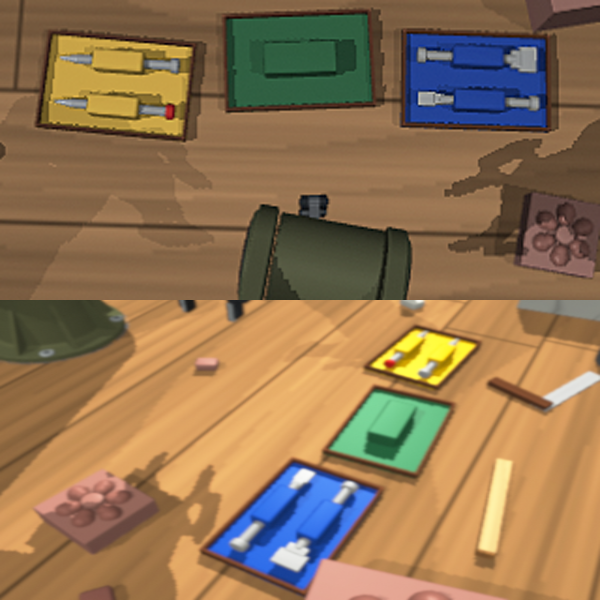

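The final view shows both yellow chisels (118,60 and 115,105), the green block (303,58) and both blue chisels (478,55 and 475,100) lying flat and lengthwise in their trays. The carving (560,235) has not moved and the arm is clear, so I'm handing in.

```bash
python3 -c "
from station import arm
print(arm.finish_job())"
```

```text
the job is handed in; nothing more can be done
None
```

The job is handed in at about 39 s on the clock: all five tools lie flat and lengthwise in their own trays in the last pictures, the sandstone piece looks unmoved, and no verdict came back.

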